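# Open the lock of the eyelet-die holder

## Task

I am changing the die on the eyelet holder: take the worn die off the top of the spindle and drop it in the scrap box, then turn the knurled collar round until its hidden keyway comes over the pin and push it down fully home against its spring. The spring lifts it again if you let go, so finish while you are still holding the collar pushed home with the gripper. Leave the other things on the bench where they are.

Things in the scene. Friction and masses are not known exactly. Their poses are not given: they have to be found in the camera images.
- holder: Grey square foot of the die holder, 110 x 110 x 12 mm, screwed to the bench; origin at the centre of its underside, z up. The upright steel spindle stands on its centre: 30 mm in diameter where the collar slides, with a 28 mm neck above the collar. Position and yaw vary; the foot's yaw says nothing about the pin.
- neck_top (a point): Centre of the top of the spindle's neck, on the spindle's axis, 82 mm above the bench; the worn die's disc rests here.
- collar: Knurled round steel collar, outside 52 mm, 36 mm high, about 0.22 kg, loose on the spindle with some 1 mm play; origin at the centre of its underside, z up along the spindle. At the start it rests on the spring plate, underside 32 mm above the bench. Fully home it is 12 mm lower, on a hard stop: underside 20 mm, top 56 mm above the bench. It turns freely.
- collar_top (a point): Centre of the collar's top face, 36 mm above its origin. Inside, out of sight, the collar has one keyway and the spindle one pin. Out of line, the pin stops the collar hard within 1.5 mm of push; in line (within 0.18 rad either way) it goes down all 12 mm. Turning the collar clockwise seen from above by 0.6 to 2.1 rad from its start brings them in line; its yaw does not tell how far.
- plate (a joint): Travel of the round spring plate (51 mm across) under the collar, m: 0 raised, as at the start, 0.012 with the collar fully home. The spring pushes up with about 4 N at 0 and 10 N at 0.012; the collar's weight takes about 2 N of it. Released, the collar rises again.
- worn_die: Worn setting die: dark steel disc 28 mm in diameter and 20 mm high with a slightly bevelled top edge, and under it a stem 10 mm in diameter and 9 mm long that stands loosely in the 14 mm bore in the top of the spindle; about 0.09 kg. Origin at the centre of the disc's underside (not of the stem), z up; at the start 82 mm above the bench. Lift it straight up by more than 10 mm to free the stem.
- scrap_box: Plain open square scrap box of dark steel sheet, 140 x 140 mm, 70 mm high, walls and floor 4 mm, empty, fixed to the bench; origin at the centre of its underside. It may stand left or right of the holder.
- new_die: Bystander: bright turned steel die with a point, 32 mm in diameter, 50 mm high, standing on the bench; origin at the centre of its underside.
- eyelet_tray: Bystander: low divided aluminium tray, 100 x 160 x 30 mm; origin at the centre of its underside.
- hammer: Bystander: hammer lying on the bench.
- awl: Bystander: wooden-handled awl, 170 mm long, lying on the bench.
- pliers: Bystander: black-handled pliers lying on the bench, about 190 mm long.
- cement_tin: Bystander: round steel tin, 80 mm in diameter, 100 mm high, standing on the bench.
- last: Bystander: yellow plastic shoe last, 250 mm long, 100 mm high, standing on the bench.

How it is judged:
On the way, in this order (a step that is already met when the one before it is completed fails the run):
1. the worn die lies in the scrap box, let go (x of worn_die in the frame of scrap_box between -0.066 and 0.066 m and y of worn_die in the frame of scrap_box between -0.066 and 0.066 m and z of worn_die in the frame of scrap_box below 0.045 m and contact force between the fingers and worn_die below 0.1 N), for 0.2 s.
2. the collar's keyway has dropped over the pin (collar at least 6 mm down) (z of collar in the frame of holder below 0.026 m and horizontal distance between collar and holder below 0.004 m), for 0.1 s.
At the end, for the whole second after the job is handed in: The worn die lies at rest in the scrap box, let go; the collar is on the spindle (within 4 mm of its axis, tilted less than 0.08 rad) with its keyway over the pin, pushed down to within 2.5 mm of fully home, and the fingers still hold it there with more than 2 N through the last second (all of step 1 and z of collar in the frame of holder below 0.0225 m and horizontal distance between collar and holder below 0.004 m and angle between collar's own z axis and vertical below 0.08 rad and linear speed of each of worn_die, collar below 0.02 m/s and contact force between the fingers and collar above 2 N); the arm keeps its last pose, push and grip.
It fails at once if one of the other things on the bench is moved more than 30 mm (distance of any of new_die, eyelet_tray, hammer, awl, pliers, cement_tin, last from where it was at the start of the episode above 0.03 m).
It also fails if it takes over 72 s, if anything falls off the work surface, if the arm or the gripper's body presses on something with over 40 N, if the wrist force passes 120 N, or if a joint passes its speed limit or range.

## Robot

A 6-joint arm with a two-finger parallel gripper is mounted at the origin on the work surface. World frame = base frame: x ahead of the robot, y to its left, z up, the work surface at z = 0. Lengths are in m, angles in rad, forces in N, time in s.
With the tool pointing down it reaches from about 0.225 to 0.875 m from the base axis. Payload 3.4 kg.
Tool frame: the origin (TCP) lies at the very end of the fingers, on their centre line; the grasp point (between the pads) lies behind it (manip.grasp_offset is the z of the grasp point in the tool frame, in m); z points along the fingers, y is the line along which they close (so a half turn about z gives the same grasp; the last joint's range is limited). The gripper opens to 85 mm and grips with 20 to 120 N. Pads are 22 mm wide; open, the fingers measure 114 mm over their backs; the gripper's body (76 mm by 85 mm) begins 54 mm behind the grasp point. The pads swing forward as they close: fully open they stand 13 mm farther back than shut.
Start: joints at [1.039, 0.276, 1.505, -0, 1.361, -0.121], TCP at [0.23, 0.527, 0.231] pointing down, gripper open.
Joint ranges: [-2.89, 2.89], [-0.75, 2.08], [0.22, 2.7], [-1.18, 4.32], [0.11, 2.71], [-2.7, 2.7]. Speed limits (rad/s): [2.57, 2.57, 3.14, 3.14, 3.14, 3.14].

## Interface

Orientations are given as a unit quaternion [w, x, y, z].
In Python, from rig import manip gives the robot as it stands.
- The arm moves only by the shell command python3 -m pendant 'ROWS' [FORCE]. ROWS is JSON, a list of rows, each an object of numbers: "dx", "dy", "dz": the shift along the tool's x, y, z in m; "rx", "ry", "rz": the turn, a rotation vector about the tool's x, y, z in degrees; "hand": the finger opening in m, from 0 to 0.0854. In form: [{"dx": .., "dy": .., "dz": .., "rx": .., "ry": .., "rz": .., "hand": ..}, ...]. A call has 1 to 12 rows; each row shifts and turns the commanded pose from where the row before left it, along the tool's axes as they then stand; what a row does not reach is not made up. A row lasts 1/12 s, in which the tool goes at most 41.7 mm and 7.16 degrees, less where a joint would pass 70% of its speed; a pose out of reach is approached as far as the arm can. A call is refused whole if a number of a shift passes 0.0417 or a number of a turn 7.16, either way. A call with a gripper value outside its range is refused whole. The fingers move at their own pace and stop on an object; FORCE is the grip in N (left out, the last holds). Time passes only in rows, so rows that do not move let the fingers close. It gives the time, the measured TCP pose, the force, the opening and the grip force at its end, in the units of the state.
- manip.get_state(): the state, without advancing time (a new reading comes with each control period).
- manip.get_image(name): name is "scene" or "side" or "wrist"; returns a dict with "frame" (400x640x3 uint8, red, green, blue), "fx", "fy", "cx", "cy" (pixels), "position" and "attitude" of the camera in the world; the wrist camera has in their place "mount" (4x4, takes a point from camera to tool coordinates, whose origin is the TCP and whose axes are the flange's). Camera axes: x right, y up, looking along -z (the intrinsics and any distortion apply to the point x, -y, -z); pixel columns grow to the right and rows downward; lengths in m; the calibration is good to about 2 mm. A picture is of the moment at which its call begins: read the wrist's pose just before it. There is no depth.
- manip.sign_off(): hands the job in; it is judged then, once.
The state is a dict: "clock": time; "qpos": joint angles; "qd": joint speeds; "effort": joint torques, N m; "position": TCP position; "ee_rot": TCP orientation; "contact_force": force on the tool from outside, world axes, zero at the start; "moment": the same for the moment, N m; "width": finger opening in m; "gripper_force": force on a finger pad.
Only numpy, scipy, OpenCV 4.12 (cv2) and the standard library are available. Lean on these libraries where they do the work, as an engineer would, in place of code of your own. Each camera call takes 0.05 s, during which the arm holds its last target. There are 200 camera calls.

## Working session

There is one attempt and no reset: what is moved stays moved. The work goes in short steps, Python scripts to look and compute and a shell command to move; the robot and the scene stay as the last step left them, time stands still between calls to the robot, and variables do not carry over. Pictures are saved under pics/ and viewed, at most 11 in all, crops included, and the job is handed in when it is done.

```bash
mkdir -p pics; ls
cat > h.py <<'E'
import numpy as np,cv2,json
from rig import manip
from scipy.spatial.transform import Rotation as R
def q2R(q): return R.from_quat([q[1],q[2],q[3],q[0]]).as_matrix()
def grab(n):
    s=manip.get_state(); im=manip.get_image(n)
    if 'mount' in im:
        T=np.eye(4);T[:3,:3]=q2R(s['ee_rot']);T[:3,3]=s['position'];T=T@np.array(im['mount'])
    else:
        T=np.eye(4);a=np.array(im['attitude']);T[:3,:3]=a if a.shape==(3,3) else q2R(a);T[:3,3]=im['position']
    return im,T
def ray(im,T,u,v):
    d=np.array([(u-im['cx'])/im['fx'],-(v-im['cy'])/im['fy'],-1.]);return T[:3,3],T[:3,:3]@d
def onz(im,T,u,v,z):
    o,d=ray(im,T,u,v);return o+d*(z-o[2])/d[2]
def proj(im,T,p):
    c=T[:3,:3].T@(np.array(p)-T[:3,3]);return im['cx']+im['fx']*c[0]/-c[2],im['cy']+im['fy']*c[1]/c[2]
def save(im,n,crop=None):
    f=cv2.cvtColor(im['frame'],cv2.COLOR_RGB2BGR);cv2.imwrite('pics/'+n,f)
E
python3 - <<'E'
from h import *
print(manip.get_state(),manip.grasp_offset)
fs=[]
for n in ['scene','side','wrist']:
    im,T=grab(n);save(im,n+'0.png');print(n,{k:v for k,v in im.items() if k!='frame'})
E
```

```text
pics
{'clock': 0.0, 'qpos': array([ 1.03900402e+00,  2.76574998e-01,  1.50616684e+00,  1.20223789e-05,
        1.36068534e+00, -1.21006989e-01]), 'qd': array([-0.00066843,  0.00045434,  0.00038267, -0.00120385,  0.00181275,
        0.00028362]), 'effort': array([-1.46642826e-03, -4.16777515e+01, -2.45800424e+01, -4.65141929e-04,
        1.12610546e-02,  2.31035585e-05]), 'position': array([0.22934229, 0.52669179, 0.23043768]), 'ee_rot': array([-2.99672304e-04,  2.03952727e-01,  9.78980308e-01, -8.66944542e-04]), 'contact_force': array([0.70393095, 0.0135458 , 0.10138498]), 'moment': array([ 0.04755357, -0.01509554, -0.02150759]), 'gripper_force': 0.0, 'width': 0.08557268706780392} -0.0187
scene {'fx': 400.8778229993838, 'fy': 400.8778229993838, 'cx': 316.57436622475916, 'cy': 201.26635823124312, 'position': array([1.40602973, 0.49214837, 0.94079697]), 'attitude': array([0.44665057, 0.20459308, 0.35766881, 0.79417754])}
side {'fx': 393.06336858459997, 'fy': 393.06336858459997, 'cx': 323.1297293454942, 'cy': 191.52349056125792, 'position': array([ 0.25230896, -0.85664321,  0.59684959]), 'attitude': array([ 0.85041161,  0.49502493, -0.08443298, -0.15691232])}
wrist {'fx': 305.26187735837306, 'fy': 305.26187735837306, 'cx': 323.52601518844057, 'cy': 196.45916650331802, 'mount': array([[-6.13065231e-04,  9.62833885e-01,  2.70093566e-01,
         6.82360604e-02],
       [ 9.99999260e-01,  3.06529708e-04,  1.17710167e-03,
        -8.18407004e-04],
       [ 1.05056167e-03,  2.70094088e-01, -9.62833360e-01,
        -1.44114989e-01],
       [ 0.00000000e+00,  0.00000000e+00,  0.00000000e+00,
         1.00000000e+00]])}
```

View pics/scene0.png

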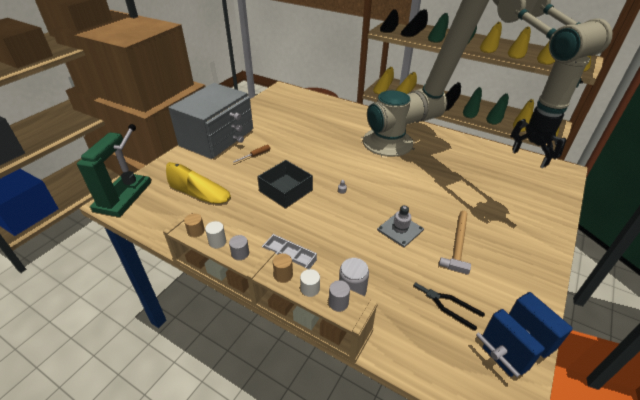

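View pics/side0.png

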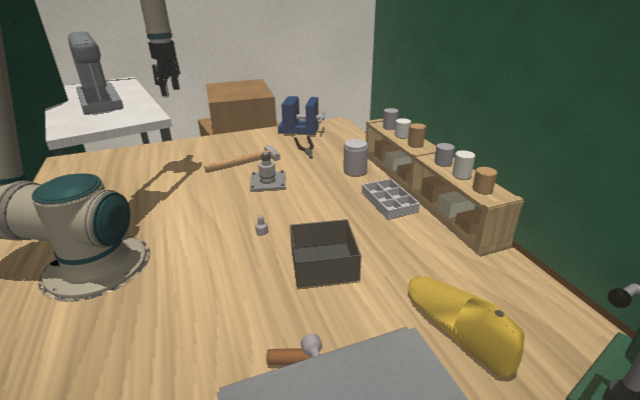

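The scene view shows the die top near (404,208), the foot near (401,229) and the box rim around (286,180). In the side view the die top is near (266,153) and the box around (324,250). Next I triangulate them.

Run:
```python
from h import *
A=grab('scene');B=grab('side')
for n,a,z in [('dietop',(404,208),.1),('foot',(401,230),.012),('newdie top',(342,183),.05)]: print(n,onz(*A,*a,z))
print('side die',onz(*B,266,153,.102),'foot',onz(*B,268,181,.012))
for n,p in [('l',(258,183)),('b',(291,206)),('r',(313,183)),('t',(284,162))]: print('box',n,onz(*A,*p,.07))
for p in [(291,228),(350,221),(358,256),(297,259)]: print('boxside',onz(*B,*p,.07))
print(onz(*A,470,265,.02), onz(*A,466,212,.02),'hammer; tin',onz(*A,354,265,.1))
# zoom for holder
c=cv2.resize(cv2.cvtColor(A[0]['frame'],cv2.COLOR_RGB2BGR)[185:255,360:440],None,fx=5,fy=5,interpolation=3)
d=cv2.resize(cv2.cvtColor(B[0]['frame'],cv2.COLOR_RGB2BGR)[135:205,230:310],None,fx=5,fy=5,interpolation=3)
cv2.imwrite('pics/z1.png',np.hstack([c,d]))
```

```text
dietop [0.47015098 0.25073078 0.1       ]
foot [0.47729115 0.25721914 0.012     ]
newdie top [ 0.4055394  -0.00143712  0.05      ]
side die [0.4711611  0.24671473 0.102     ] foot [0.46663858 0.23286345 0.012     ]
box l [ 0.58032331 -0.23851875  0.07      ]
box b [ 0.61952614 -0.07464158  0.07      ]
box r [ 0.48065216 -0.07613322  0.07      ]
box t [ 0.43104888 -0.23240698  0.07      ]
boxside [ 0.44041537 -0.12274761  0.07      ]
boxside [ 0.5799474 -0.1464975  0.07     ]
boxside [ 0.54244215 -0.27237627  0.07      ]
boxside [ 0.4202244  -0.23511313  0.07      ]
[0.51458012 0.4886733  0.02      ] [0.29019636 0.41464814 0.02      ] hammer; tin [0.75517926 0.22180224 0.1       ]
```

View pics/z1.png

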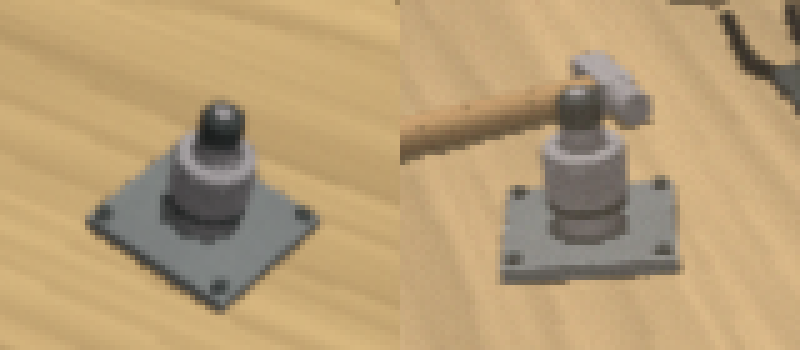

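```bash
r='{"dx":-0.0277,"dy":-0.0133,"dz":-0.0025}'; python3 -m pendant '[{"dx":-0.0277,"dy":-0.0133,"dz":-0.0025},{"dx":-0.0277,"dy":-0.0133,"dz":-0.0025},{"dx":-0.0277,"dy":-0.0133,"dz":-0.0025},{"dx":-0.0277,"dy":-0.0133,"dz":-0.0025},{"dx":-0.0277,"dy":-0.0133,"dz":-0.0025},{"dx":-0.0277,"dy":-0.0133,"dz":-0.0025},{"dx":-0.0277,"dy":-0.0133,"dz":-0.0025},{"dx":-0.0277,"dy":-0.0133,"dz":-0.0025},{"dx":-0.0277,"dy":-0.0133,"dz":-0.0025},{"dx":-0.0277,"dy":-0.0133,"dz":-0.0025},{"dx":-0.0277,"dy":-0.0133,"dz":-0.0025},{"dx":-0.0277,"dy":-0.0133,"dz":-0.0025}]'
python3 -m pendant '[{"dx":0},{"dx":0},{"dx":0}]'
python3 - <<'E'
from h import *
im,T=grab('wrist');save(im,'w1.png');s=manip.get_state();print(s['position'],s['qpos'],s['contact_force'])
print(proj(im,T,(.47,.249,.102)))
E
```

```text
[0.22956665 0.52702419 0.23100095] [ 1.03899807e+00  2.76175615e-01  1.50532533e+00 -4.80790695e-05
  1.36066722e+00 -1.20984429e-01] [ 0.68032448 -0.63217548  0.84786927]
(np.float64(194.07902671079177), np.float64(452.4284105623931))invalid input
invalid input
```

View pics/w1.png

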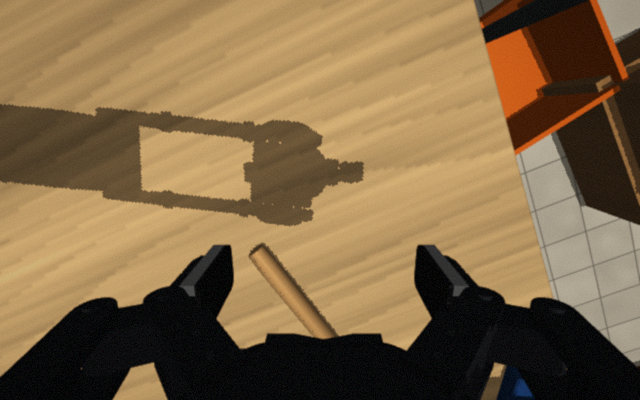

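The arm did not move because the rows were rejected. All keys are probably required, so I will write complete rows.

```bash
python3 -m pendant '[{"dx":-0.0277,"dy":-0.0133,"dz":-0.0025,"rx":0,"ry":0,"rz":0,"hand":0.085},{"dx":-0.0277,"dy":-0.0133,"dz":-0.0025,"rx":0,"ry":0,"rz":0,"hand":0.085},{"dx":-0.0277,"dy":-0.0133,"dz":-0.0025,"rx":0,"ry":0,"rz":0,"hand":0.085},{"dx":-0.0277,"dy":-0.0133,"dz":-0.0025,"rx":0,"ry":0,"rz":0,"hand":0.085},{"dx":-0.0277,"dy":-0.0133,"dz":-0.0025,"rx":0,"ry":0,"rz":0,"hand":0.085},{"dx":-0.0277,"dy":-0.0133,"dz":-0.0025,"rx":0,"ry":0,"rz":0,"hand":0.085},{"dx":-0.0277,"dy":-0.0133,"dz":-0.0025,"rx":0,"ry":0,"rz":0,"hand":0.085},{"dx":-0.0277,"dy":-0.0133,"dz":-0.0025,"rx":0,"ry":0,"rz":0,"hand":0.085},{"dx":-0.0277,"dy":-0.0133,"dz":-0.0025,"rx":0,"ry":0,"rz":0,"hand":0.085},{"dx":-0.0277,"dy":-0.0133,"dz":-0.0025,"rx":0,"ry":0,"rz":0,"hand":0.085},{"dx":-0.0277,"dy":-0.0133,"dz":-0.0025,"rx":0,"ry":0,"rz":0,"hand":0.085},{"dx":0,"dy":0,"dz":0,"rx":0,"ry":0,"rz":0,"hand":0.085}]' 40
python3 - <<'E'
from h import *
im,T=grab('wrist');save(im,'w2.png');s=manip.get_state();print(s['position'],s['qpos'],s['contact_force'])
print(proj(im,T,(.47,.249,.102)))
E
```

```text
clock: 1.3
position: [0.4545, 0.2676, 0.2592]
ee_rot: [0.002, 0.206, 0.978, -0.001]
contact_force: [1.0, 0.5, 0.0]
width: 0.0847
gripper_force: 0.0
[0.45237219 0.26952823 0.25891551] [ 4.05579001e-01  1.87452643e-01  1.55651136e+00 -6.16505755e-04
  1.39688255e+00 -7.50114412e-01] [-0.82167906 -0.69220672 -0.38742703]
(np.float64(314.36850653834153), np.float64(200.84274491701214))
```

View pics/w2.png

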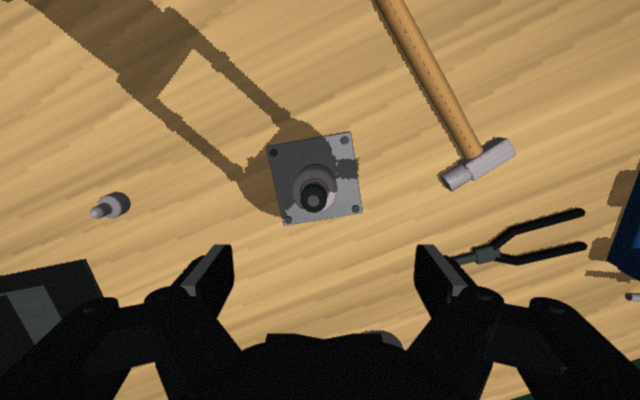

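The wrist view shows the die top near (315,195), with its light-rimmed dark disc. The foot corners are near (268,145), (351,132), (363,212) and (284,225), so the foot centre is about (316,179).

Run:
```python
from h import *
im,T=grab('wrist');s=manip.get_state();print(s['position'])
f=im['frame'];g=f[175:215,295:337].max(2);
m=(g<70).astype(np.uint8);n,l,st,c=cv2.connectedComponentsWithStats(m);
for i in range(1,n):
    if st[i][4]>60: print(st[i],c[i]+[295,175],onz(im,T,*(c[i]+[295,175]),.1))
c=np.array([(268,145),(351,132),(363,212),(284,225)],float)
u=cv2.intersectConvexConvex
# diagonals intersection
a=np.cross(np.cross([*c[0],1],[*c[2],1]),np.cross([*c[1],1],[*c[3],1]));a=a[:2]/a[2]
print('foot',a,onz(im,T,*a,.012))
# scene/side centres of die
for n,(x0,x1,y0,y1) in {'scene':(396,412,203,214),'side':(258,274,150,162)}.items():
    im,T=grab(n);g=im['frame'][y0:y1,x0:x1].max(2);m=g<75
    ys,xs=np.nonzero(m);print(n,xs.mean()+x0,xs.min()+x0,xs.max()+x0,ys.min()+y0,ys.max()+y0)
    print(onz(im,T,xs.mean()+x0,ys.min()+y0+3,.102))
im,T=grab('wrist');cv2.imwrite('pics/z2.png',cv2.resize(cv2.cvtColor(im['frame'],cv2.COLOR_RGB2BGR)[150:225,280:355],None,fx=8,fy=8,interpolation=3))
```

```text
[0.45106524 0.27068392 0.25874444]
[  4   6  29  34 665] [312.17744361 197.14736842] [0.46334891 0.25062428 0.1       ]
foot [316.82617832 179.43530471] [0.46529598 0.25288205 0.012     ]
scene 403.8857142857143 399 408 206 213
[0.47690739 0.25274337 0.102     ]
side 265.54 262 269 153 160
[0.46470472 0.22544764 0.102     ]
```

View pics/z2.png

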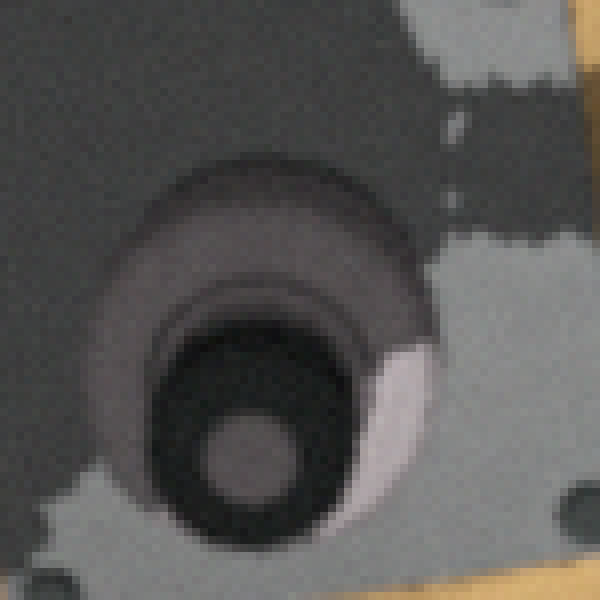

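The zoom shows the die's top centre at about pixel (311.2,206.5). The collar's outer ellipse is around it, offset upward.

Run:
```python
from h import *
for k in range(2):
    im,T=grab('wrist');s=manip.get_state();print(s['clock'],s['position'],s['ee_rot'],s['qd'].round(3))
    g=im['frame'][150:225,280:355].astype(int).max(2);m=(g<45).astype(np.uint8)
    n,l,st,c=cv2.connectedComponentsWithStats(m)
    for i in range(1,n):
        if st[i][4]>200: print(st[i]+[280,150,0,0,0],c[i]+[280,150])
print(onz(im,T,311.2,206.7,.102))
# collar top outer ellipse centre: x 90..435, y 155..~535 -> z .068
print('collar',onz(im,T,280+262/8,150+345/8,.068))
```

```text
1.6 [0.44964122 0.27219599 0.25869357] [-3.29194496e-04  2.03239889e-01  9.79128915e-01  8.20127756e-05] [ 0.004  0.001 -0.003 -0.003 -0.003 -0.   ]
[298 190  26  28 468] [311.05982906 202.38888889]
1.65 [0.44967842 0.27226478 0.25874999] [-2.39846660e-04  2.03128414e-01  9.79152071e-01  1.06671508e-04] [ 0.    -0.    -0.002 -0.001 -0.001  0.   ]
[298 190  26  28 467] [310.86723769 202.49678801]
[0.46888688 0.24867195 0.102     ]
collar [0.46411307 0.25125035 0.068     ]
```

```bash
python3 -m pendant '[{"dx":-0.0085,"dy":-0.0044,"dz":0.03,"rx":0,"ry":0,"rz":0,"hand":0.085},{"dx":-0.0085,"dy":-0.0044,"dz":0.03,"rx":0,"ry":0,"rz":0,"hand":0.085},{"dx":-0.0085,"dy":-0.0044,"dz":0.03,"rx":0,"ry":0,"rz":0,"hand":0.085},{"dx":0,"dy":0,"dz":0,"rx":0,"ry":0,"rz":0,"hand":0.085},{"dx":0,"dy":0,"dz":0,"rx":0,"ry":0,"rz":0,"hand":0.085},{"dx":0,"dy":0,"dz":0,"rx":0,"ry":0,"rz":0,"hand":0.085},{"dx":0,"dy":0,"dz":0,"rx":0,"ry":0,"rz":0,"hand":0.085}]'
python3 - <<'E'
from h import *
im,T=grab('wrist');s=manip.get_state();print(s['clock'],s['position'],s['ee_rot'])
f=im['frame'];u,v=map(int,proj(im,T,(.468,.25,.1)));print(u,v,proj(im,T,(.468,.25,.102)))
v0=max(v-60,0);cv2.imwrite('pics/z3.png',cv2.resize(cv2.cvtColor(f,cv2.COLOR_RGB2BGR)[v0:v+60,u-70:u+70],None,fx=5,fy=5,interpolation=3));print(u-70,v0)
E
```

```text
clock: 2.23
position: [0.4696, 0.2503, 0.171]
ee_rot: [0.002, 0.204, 0.979, 0.001]
contact_force: [-0.1, -0.1, -0.5]
width: 0.085
gripper_force: 0.0
2.2833 [0.46961593 0.25020282 0.17093675] [0.00163221 0.20355552 0.97906127 0.00122724]
323 204 (np.float64(323.4126384771548), np.float64(205.56333971966671))
253 144
```

View pics/z3.png

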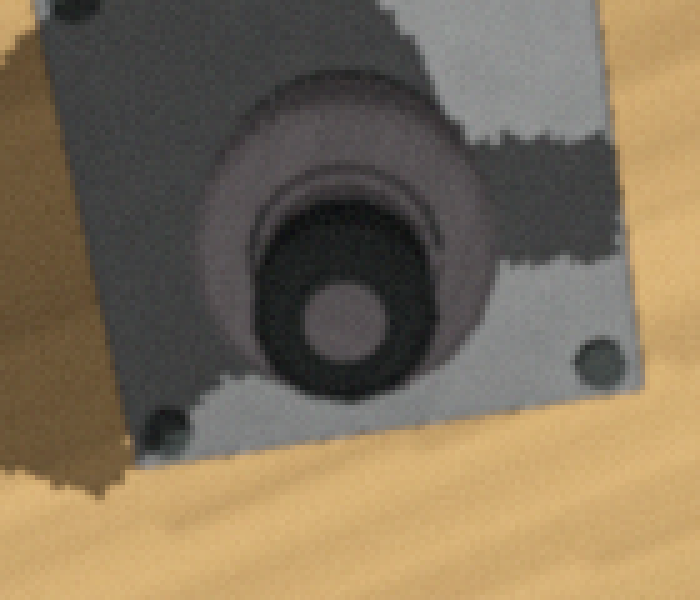

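The die's top centre is at about (322,208), giving a die position near (0.469,0.2495). The tool is already within 1 mm of that, so I descend and grip.

```bash
python3 -m pendant '[{"dx":0,"dy":-0.0007,"dz":0.032,"rx":0,"ry":0,"rz":0,"hand":0.06},{"dx":0,"dy":0,"dz":0.032,"rx":0,"ry":0,"rz":0,"hand":0.06},{"dx":0,"dy":0,"dz":0.02,"rx":0,"ry":0,"rz":0,"hand":0.06},{"dx":0,"dy":0,"dz":0.012,"rx":0,"ry":0,"rz":0,"hand":0.06},{"dx":0,"dy":0,"dz":0,"rx":0,"ry":0,"rz":0,"hand":0.06},{"dx":0,"dy":0,"dz":0,"rx":0,"ry":0,"rz":0,"hand":0.06}]' 40
python3 -m pendant '[{"dx":0,"dy":0,"dz":0,"rx":0,"ry":0,"rz":0,"hand":0},{"dx":0,"dy":0,"dz":0,"rx":0,"ry":0,"rz":0,"hand":0},{"dx":0,"dy":0,"dz":0,"rx":0,"ry":0,"rz":0,"hand":0},{"dx":0,"dy":0,"dz":0,"rx":0,"ry":0,"rz":0,"hand":0},{"dx":0,"dy":0,"dz":0,"rx":0,"ry":0,"rz":0,"hand":0},{"dx":0,"dy":0,"dz":0,"rx":0,"ry":0,"rz":0,"hand":0},{"dx":0,"dy":0,"dz":0,"rx":0,"ry":0,"rz":0,"hand":0},{"dx":0,"dy":0,"dz":0,"rx":0,"ry":0,"rz":0,"hand":0}]' 40
```

```text
clock: 2.78
position: [0.4689, 0.249, 0.0736]
ee_rot: [0.0, 0.204, 0.979, 0.0]
contact_force: [0.4, 0.5, 0.2]
width: 0.0596
gripper_force: 0.0
clock: 3.45
position: [0.4695, 0.249, 0.0745]
ee_rot: [0.001, 0.204, 0.979, 0.001]
contact_force: [-0.7, -0.1, 6.8]
width: 0.0265
gripper_force: 39.2
```

Gripped at 39 N. Next I lift, and measure the box with a dark mask.

```bash
python3 -m pendant '[{"dx":0,"dy":0,"dz":-0.008,"rx":0,"ry":0,"rz":0,"hand":0},{"dx":0,"dy":0,"dz":-0.02,"rx":0,"ry":0,"rz":0,"hand":0},{"dx":0,"dy":0,"dz":-0.03,"rx":0,"ry":0,"rz":0,"hand":0},{"dx":0,"dy":0,"dz":-0.04,"rx":0,"ry":0,"rz":0,"hand":0},{"dx":0,"dy":0,"dz":-0.03,"rx":0,"ry":0,"rz":0,"hand":0},{"dx":0,"dy":0,"dz":0,"rx":0,"ry":0,"rz":0,"hand":0}]' 40
python3 - <<'E'
from h import *
P=[]
for n,(x0,x1,y0,y1) in {'scene':(250,325,155,212),'side':(280,370,210,295)}.items():
    im,T=grab(n);m=((im['frame'].max(2)<80)*1).astype(np.uint8);mm=np.zeros_like(m);mm[y0:y1,x0:x1]=m[y0:y1,x0:x1]
    c=max(cv2.findContours(mm,0,1)[0],key=cv2.contourArea);h=cv2.convexHull(c)
    p=cv2.approxPolyDP(h,3,True)[:,0];print(n,cv2.contourArea(h),p.tolist());
    for q in p: print(q,onz(im,T,*map(float,q),.07)[:2].round(3),onz(im,T,*map(float,q),0)[:2].round(3))
E
```

```text
clock: 3.95
position: [0.4721, 0.2498, 0.208]
ee_rot: [0.006, 0.204, 0.979, 0.004]
contact_force: [1.5, -0.0, 0.2]
width: 0.0262
gripper_force: 39.5
scene 1642.0 [[287, 161], [311, 175], [311, 190], [284, 207], [259, 190], [258, 176]]
[287 161] [ 0.42  -0.227] [ 0.341 -0.284]
[311 175] [ 0.446 -0.106] [ 0.368 -0.154]
[311 190] [ 0.517 -0.062] [ 0.445 -0.107]
[284 207] [ 0.635 -0.091] [ 0.573 -0.138]
[259 190] [ 0.609 -0.212] [ 0.545 -0.269]
[258 176] [ 0.549 -0.263] [ 0.48  -0.323]
side 2053.0 [[292, 247], [359, 256], [358, 279], [298, 286]]
[292 247] [ 0.422 -0.192] [ 0.445 -0.104]
[359 256] [ 0.544 -0.273] [ 0.583 -0.196]
[358 279] [ 0.513 -0.336] [ 0.548 -0.267]
[298 286] [ 0.398 -0.312] [ 0.418 -0.24 ]
```

```bash
python3 -m pendant '[{"dx":-0.0165,"dy":-0.0324,"dz":0,"rx":0,"ry":0,"rz":0,"hand":0},{"dx":-0.0165,"dy":-0.0324,"dz":0,"rx":0,"ry":0,"rz":0,"hand":0},{"dx":-0.0165,"dy":-0.0324,"dz":0,"rx":0,"ry":0,"rz":0,"hand":0},{"dx":-0.0165,"dy":-0.0324,"dz":0,"rx":0,"ry":0,"rz":0,"hand":0},{"dx":-0.0165,"dy":-0.0324,"dz":0,"rx":0,"ry":0,"rz":0,"hand":0},{"dx":-0.0165,"dy":-0.0324,"dz":0,"rx":0,"ry":0,"rz":0,"hand":0},{"dx":-0.0165,"dy":-0.0324,"dz":0,"rx":0,"ry":0,"rz":0,"hand":0},{"dx":-0.0165,"dy":-0.0324,"dz":0,"rx":0,"ry":0,"rz":0,"hand":0},{"dx":-0.0165,"dy":-0.0324,"dz":0,"rx":0,"ry":0,"rz":0,"hand":0},{"dx":-0.0165,"dy":-0.0324,"dz":0,"rx":0,"ry":0,"rz":0,"hand":0},{"dx":-0.0165,"dy":-0.0324,"dz":0,"rx":0,"ry":0,"rz":0,"hand":0},{"dx":-0.0165,"dy":-0.0324,"dz":0,"rx":0,"ry":0,"rz":0,"hand":0}]' 40
python3 -m pendant '[{"dx":0,"dy":0,"dz":0,"rx":0,"ry":0,"rz":0,"hand":0},{"dx":0,"dy":0,"dz":0,"rx":0,"ry":0,"rz":0,"hand":0},{"dx":0,"dy":0,"dz":0,"rx":0,"ry":0,"rz":0,"hand":0},{"dx":0,"dy":0,"dz":0,"rx":0,"ry":0,"rz":0,"hand":0}]' 40
python3 - <<'E'
from h import *
im,T=grab('wrist');save(im,'w3.png');print(manip.get_state()['position'],proj(im,T,(.496,-.187,.07)))
E
```

```text
clock: 5.05
position: [0.4929, -0.1882, 0.1987]
ee_rot: [-0.002, 0.204, 0.979, 0.001]
contact_force: [1.3, -0.3, -0.6]
width: 0.026
gripper_force: 39.6
clock: 5.38
position: [0.4937, -0.1857, 0.1997]
ee_rot: [-0.001, 0.204, 0.979, 0.001]
contact_force: [0.4, 0.2, -0.4]
width: 0.0263
gripper_force: 39.8
[ 0.49399353 -0.18551565  0.20004543] (np.float64(324.2807969058616), np.float64(190.65894972400108))
```

View pics/w3.png

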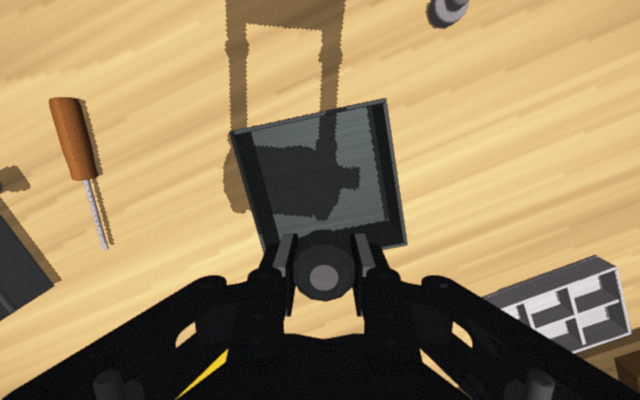

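The die is held between the pads. The box rim corners are near (232,131), (386,100) and (406,243), so the rim centre is around (322,184) and I am over the box. Lowering and releasing now.

```bash
python3 -m pendant '[{"dx":0.003,"dy":0,"dz":0.035,"rx":0,"ry":0,"rz":0,"hand":0},{"dx":0,"dy":0,"dz":0.035,"rx":0,"ry":0,"rz":0,"hand":0},{"dx":0,"dy":0,"dz":0.035,"rx":0,"ry":0,"rz":0,"hand":0},{"dx":0,"dy":0,"dz":0.03,"rx":0,"ry":0,"rz":0,"hand":0},{"dx":0,"dy":0,"dz":0.025,"rx":0,"ry":0,"rz":0,"hand":0},{"dx":0,"dy":0,"dz":0.012,"rx":0,"ry":0,"rz":0,"hand":0},{"dx":0,"dy":0,"dz":0,"rx":0,"ry":0,"rz":0,"hand":0},{"dx":0,"dy":0,"dz":0,"rx":0,"ry":0,"rz":0,"hand":0.045},{"dx":0,"dy":0,"dz":0,"rx":0,"ry":0,"rz":0,"hand":0.045},{"dx":0,"dy":0,"dz":0,"rx":0,"ry":0,"rz":0,"hand":0.045},{"dx":0,"dy":0,"dz":0,"rx":0,"ry":0,"rz":0,"hand":0.045},{"dx":0,"dy":0,"dz":0,"rx":0,"ry":0,"rz":0,"hand":0.045}]' 40
python3 -m pendant '[{"dx":0,"dy":0,"dz":-0.02,"rx":0,"ry":0,"rz":0,"hand":0.045},{"dx":0,"dy":0,"dz":-0.04,"rx":0,"ry":0,"rz":0,"hand":0.045},{"dx":0,"dy":0,"dz":-0.04,"rx":0,"ry":0,"rz":0,"hand":0.085},{"dx":0,"dy":0,"dz":-0.04,"rx":0,"ry":0,"rz":0,"hand":0.085},{"dx":0,"dy":0,"dz":-0.03,"rx":0,"ry":0,"rz":0,"hand":0.085},{"dx":0,"dy":0,"dz":0,"rx":0,"ry":0,"rz":0,"hand":0.085},{"dx":0,"dy":0,"dz":0,"rx":0,"ry":0,"rz":0,"hand":0.085}]' 40
python3 - <<'E'
from h import *
im,T=grab('wrist');save(im,'w4.png');print(manip.get_state()['position'],manip.get_state()['qpos'])
E
```

```text
clock: 6.43
position: [0.4926, -0.1862, 0.03]
ee_rot: [0.001, 0.204, 0.979, -0.0]
contact_force: [-0.3, 0.5, 0.9]
width: 0.0451
gripper_force: 0.0
clock: 7.02
position: [0.4931, -0.1865, 0.2015]
ee_rot: [0.003, 0.204, 0.979, -0.001]
contact_force: [-1.1, 0.4, -1.1]
width: 0.0851
gripper_force: 0.0
[ 0.4918215  -0.18589292  0.19952594] [-4.93833086e-01  2.21752784e-01  1.66185316e+00  1.23203210e-04
  1.25634131e+00 -1.65372810e+00]
```

View pics/w4.png

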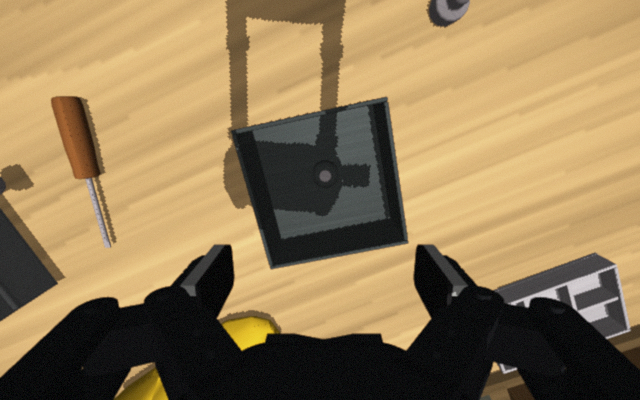

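The die lies in the box, near pixel (325,176). I return to the holder and re-measure the spindle axis.

```bash
python3 -m pendant '[{"dx":0.0162,"dy":0.0325,"dz":0,"rx":0,"ry":0,"rz":0,"hand":0.085},{"dx":0.0162,"dy":0.0325,"dz":0,"rx":0,"ry":0,"rz":0,"hand":0.085},{"dx":0.0162,"dy":0.0325,"dz":0,"rx":0,"ry":0,"rz":0,"hand":0.085},{"dx":0.0162,"dy":0.0325,"dz":0,"rx":0,"ry":0,"rz":0,"hand":0.085},{"dx":0.0162,"dy":0.0325,"dz":0,"rx":0,"ry":0,"rz":0,"hand":0.085},{"dx":0.0162,"dy":0.0325,"dz":0,"rx":0,"ry":0,"rz":0,"hand":0.085},{"dx":0.0162,"dy":0.0325,"dz":0,"rx":0,"ry":0,"rz":0,"hand":0.085},{"dx":0.0162,"dy":0.0325,"dz":0,"rx":0,"ry":0,"rz":0,"hand":0.085},{"dx":0.0162,"dy":0.0325,"dz":0,"rx":0,"ry":0,"rz":0,"hand":0.085},{"dx":0.0162,"dy":0.0325,"dz":0,"rx":0,"ry":0,"rz":0,"hand":0.085},{"dx":0.0162,"dy":0.0325,"dz":0,"rx":0,"ry":0,"rz":0,"hand":0.085},{"dx":0.0162,"dy":0.0325,"dz":0,"rx":0,"ry":0,"rz":0,"hand":0.085}]' 40
python3 -m pendant '[{"dx":0,"dy":0,"dz":0.03,"rx":0,"ry":0,"rz":0,"hand":0.085},{"dx":0,"dy":0,"dz":0,"rx":0,"ry":0,"rz":0,"hand":0.085},{"dx":0,"dy":0,"dz":0,"rx":0,"ry":0,"rz":0,"hand":0.085},{"dx":0,"dy":0,"dz":0,"rx":0,"ry":0,"rz":0,"hand":0.085},{"dx":0,"dy":0,"dz":0,"rx":0,"ry":0,"rz":0,"hand":0.085}]' 40
python3 - <<'E'
from h import *
im,T=grab('wrist');s=manip.get_state();print(s['position'],s['qpos'])
f=im['frame'];u,v=map(int,proj(im,T,(.469,.249,.082)));print(u,v)
v0=max(v-60,0);cv2.imwrite('pics/z5.png',cv2.resize(cv2.cvtColor(f,cv2.COLOR_RGB2BGR)[v0:v+60,u-70:u+70],None,fx=5,fy=5,interpolation=3));print(u-70,v0)
E
```

```text
clock: 8.07
position: [0.4677, 0.2506, 0.1968]
ee_rot: [-0.002, 0.204, 0.979, -0.001]
contact_force: [-0.2, 0.2, -0.7]
width: 0.0852
gripper_force: 0.0
clock: 8.48
position: [0.47, 0.2485, 0.1693]
ee_rot: [0.0, 0.205, 0.979, 0.0]
contact_force: [-0.6, -1.0, -0.3]
width: 0.085
gripper_force: 0.0
[0.47015005 0.24849264 0.16961492] [ 3.55440973e-01  2.53730425e-01  1.69689825e+00 -1.59218392e-04
  1.18964451e+00 -8.02868999e-01]
325 199
255 139
```

View pics/z5.png

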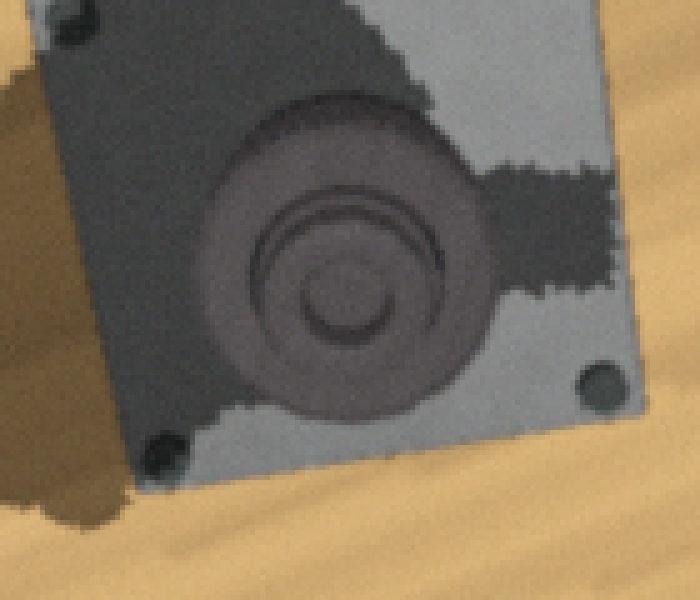

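The bore centre is at (324.4,199), which confirms the axis at (0.469,0.249). Descending over the collar to grip it.

```bash
python3 -m pendant '[{"dx":0.001,"dy":0,"dz":0.035,"rx":0,"ry":0,"rz":0,"hand":0.085},{"dx":0,"dy":0,"dz":0.035,"rx":0,"ry":0,"rz":0,"hand":0.085},{"dx":0,"dy":0,"dz":0.03,"rx":0,"ry":0,"rz":0,"hand":0.085},{"dx":0,"dy":0,"dz":0.022,"rx":0,"ry":0,"rz":0,"hand":0.085},{"dx":0,"dy":0,"dz":0.0125,"rx":0,"ry":0,"rz":0,"hand":0.085},{"dx":0,"dy":0,"dz":0,"rx":0,"ry":0,"rz":0,"hand":0.085},{"dx":0,"dy":0,"dz":0,"rx":0,"ry":0,"rz":0,"hand":0.085},{"dx":0,"dy":0,"dz":0,"rx":0,"ry":0,"rz":0,"hand":0.085}]' 50
python3 -m pendant '[{"dx":0,"dy":0,"dz":0,"rx":0,"ry":0,"rz":0,"hand":0.04},{"dx":0,"dy":0,"dz":0,"rx":0,"ry":0,"rz":0,"hand":0.04},{"dx":0,"dy":0,"dz":0,"rx":0,"ry":0,"rz":0,"hand":0.04},{"dx":0,"dy":0,"dz":0,"rx":0,"ry":0,"rz":0,"hand":0.04},{"dx":0,"dy":0,"dz":0,"rx":0,"ry":0,"rz":0,"hand":0.04},{"dx":0,"dy":0,"dz":0,"rx":0,"ry":0,"rz":0,"hand":0.04}]' 50
```

```text
clock: 9.2
position: [0.47, 0.2497, 0.0357]
ee_rot: [0.001, 0.204, 0.979, 0.001]
contact_force: [-0.1, -0.3, 0.3]
width: 0.0851
gripper_force: 0.0
clock: 9.7
position: [0.4693, 0.25, 0.0355]
ee_rot: [0.001, 0.204, 0.979, 0.001]
contact_force: [-0.8, 0.2, 5.4]
width: 0.0512
gripper_force: 50.9
```

```bash
python3 -m pendant '[{"dx":0,"dy":0,"dz":0,"rx":0,"ry":0,"rz":6,"hand":0.04},{"dx":0,"dy":0,"dz":0,"rx":0,"ry":0,"rz":6,"hand":0.04},{"dx":0,"dy":0,"dz":0,"rx":0,"ry":0,"rz":6,"hand":0.04},{"dx":0,"dy":0,"dz":0,"rx":0,"ry":0,"rz":6,"hand":0.04},{"dx":0,"dy":0,"dz":0.001,"rx":0,"ry":0,"rz":0,"hand":0.04},{"dx":0,"dy":0,"dz":0.001,"rx":0,"ry":0,"rz":0,"hand":0.04},{"dx":0,"dy":0,"dz":0.001,"rx":0,"ry":0,"rz":0,"hand":0.04},{"dx":0,"dy":0,"dz":0,"rx":0,"ry":0,"rz":0,"hand":0.04},{"dx":0,"dy":0,"dz":0,"rx":0,"ry":0,"rz":0,"hand":0.04},{"dx":0,"dy":0,"dz":0,"rx":0,"ry":0,"rz":0,"hand":0.04}]' 50
```

```text
clock: 10.53
position: [0.4695, 0.2504, 0.0348]
ee_rot: [0.001, 0.403, 0.915, 0.002]
contact_force: [-4.5, -0.7, 21.2]
width: 0.0504
gripper_force: 52.6
```

```bash
python3 -m pendant '[{"dx":0,"dy":0,"dz":0,"rx":0,"ry":0,"rz":6,"hand":0.04},{"dx":0,"dy":0,"dz":0,"rx":0,"ry":0,"rz":6,"hand":0.04},{"dx":0,"dy":0,"dz":0,"rx":0,"ry":0,"rz":0,"hand":0.04},{"dx":0,"dy":0,"dz":0,"rx":0,"ry":0,"rz":0,"hand":0.04},{"dx":0,"dy":0,"dz":0,"rx":0,"ry":0,"rz":0,"hand":0.04}]' 60
```

```text
clock: 10.95
position: [0.47, 0.2501, 0.0347]
ee_rot: [0.002, 0.496, 0.868, 0.002]
contact_force: [-3.5, -2.9, 20.3]
width: 0.0502
gripper_force: 58.6
```

```bash
python3 -m pendant '[{"dx":0,"dy":0,"dz":0,"rx":0,"ry":0,"rz":6,"hand":0.04},{"dx":0,"dy":0,"dz":0,"rx":0,"ry":0,"rz":6,"hand":0.04},{"dx":0,"dy":0,"dz":0,"rx":0,"ry":0,"rz":0,"hand":0.04},{"dx":0,"dy":0,"dz":0,"rx":0,"ry":0,"rz":0,"hand":0.04},{"dx":0,"dy":0,"dz":0,"rx":0,"ry":0,"rz":0,"hand":0.04}]' 60
```

```text
clock: 11.37
position: [0.4702, 0.2498, 0.0347]
ee_rot: [0.002, 0.585, 0.811, 0.002]
contact_force: [-2.0, -4.1, 20.6]
width: 0.0502
gripper_force: 58.8
```

```bash
python3 -m pendant '[{"dx":0,"dy":0,"dz":0,"rx":0,"ry":0,"rz":6,"hand":0.04},{"dx":0,"dy":0,"dz":0,"rx":0,"ry":0,"rz":6,"hand":0.04},{"dx":0,"dy":0,"dz":0,"rx":0,"ry":0,"rz":0,"hand":0.04},{"dx":0,"dy":0,"dz":0,"rx":0,"ry":0,"rz":0,"hand":0.04},{"dx":0,"dy":0,"dz":0,"rx":0,"ry":0,"rz":0,"hand":0.04}]' 60
```

```text
clock: 11.78
position: [0.4701, 0.25, 0.0348]
ee_rot: [0.001, 0.666, 0.746, 0.002]
contact_force: [-2.5, -4.0, 20.9]
width: 0.0501
gripper_force: 58.8
```

```bash
python3 -m pendant '[{"dx":0,"dy":0,"dz":0,"rx":0,"ry":0,"rz":6,"hand":0.04},{"dx":0,"dy":0,"dz":0,"rx":0,"ry":0,"rz":6,"hand":0.04},{"dx":0,"dy":0,"dz":0,"rx":0,"ry":0,"rz":0,"hand":0.04},{"dx":0,"dy":0,"dz":0,"rx":0,"ry":0,"rz":0,"hand":0.04},{"dx":0,"dy":0,"dz":0,"rx":0,"ry":0,"rz":0,"hand":0.04}]' 60
```

```text
clock: 12.2
position: [0.4701, 0.2499, 0.0347]
ee_rot: [0.001, 0.74, 0.672, 0.002]
contact_force: [-3.5, -3.2, 20.4]
width: 0.0505
gripper_force: 58.8
```

```bash
python3 -m pendant '[{"dx":0,"dy":0,"dz":0,"rx":0,"ry":0,"rz":6,"hand":0.04},{"dx":0,"dy":0,"dz":0,"rx":0,"ry":0,"rz":6,"hand":0.04},{"dx":0,"dy":0,"dz":0,"rx":0,"ry":0,"rz":0,"hand":0.04},{"dx":0,"dy":0,"dz":0,"rx":0,"ry":0,"rz":0,"hand":0.04},{"dx":0,"dy":0,"dz":0,"rx":0,"ry":0,"rz":0,"hand":0.04}]' 60
```

```text
clock: 12.62
position: [0.4701, 0.2496, 0.0321]
ee_rot: [0.001, 0.806, 0.591, 0.001]
contact_force: [4.0, -2.4, 3.6]
width: 0.0504
gripper_force: 62.1
```

```bash
python3 -m pendant '[{"dx":0,"dy":0,"dz":0,"rx":0,"ry":0,"rz":6,"hand":0.04},{"dx":0,"dy":0,"dz":0,"rx":0,"ry":0,"rz":6,"hand":0.04},{"dx":0,"dy":0,"dz":0,"rx":0,"ry":0,"rz":0,"hand":0.04},{"dx":0,"dy":0,"dz":0,"rx":0,"ry":0,"rz":0,"hand":0.04},{"dx":0,"dy":0,"dz":0,"rx":0,"ry":0,"rz":0,"hand":0.04}]' 60
```

```text
clock: 13.03
position: [0.4689, 0.25, 0.0314]
ee_rot: [-0.0, 0.863, 0.504, 0.0]
contact_force: [1.3, -0.4, 3.3]
width: 0.05
gripper_force: 62.0
```

The keyway has dropped over the pin: the force fell to 3 N and z sank. Next I push it home.

```bash
python3 -m pendant '[{"dx":0,"dy":0,"dz":0.002,"rx":0,"ry":0,"rz":0,"hand":0.04},{"dx":0,"dy":0,"dz":0.002,"rx":0,"ry":0,"rz":0,"hand":0.04},{"dx":0,"dy":0,"dz":0.002,"rx":0,"ry":0,"rz":0,"hand":0.04},{"dx":0,"dy":0,"dz":0.002,"rx":0,"ry":0,"rz":0,"hand":0.04},{"dx":0,"dy":0,"dz":0.001,"rx":0,"ry":0,"rz":0,"hand":0.04},{"dx":0,"dy":0,"dz":0,"rx":0,"ry":0,"rz":0,"hand":0.04},{"dx":0,"dy":0,"dz":0,"rx":0,"ry":0,"rz":0,"hand":0.04},{"dx":0,"dy":0,"dz":0,"rx":0,"ry":0,"rz":0,"hand":0.04}]' 60
```

```text
clock: 13.7
position: [0.4689, 0.25, 0.0238]
ee_rot: [0.0, 0.864, 0.504, 0.001]
contact_force: [-2.2, -0.4, 15.7]
width: 0.0505
gripper_force: 63.4
```

```bash
python3 -m pendant '[{"dx":0,"dy":0,"dz":0.001,"rx":0,"ry":0,"rz":0,"hand":0.04},{"dx":0,"dy":0,"dz":0,"rx":0,"ry":0,"rz":0,"hand":0.04},{"dx":0,"dy":0,"dz":0,"rx":0,"ry":0,"rz":0,"hand":0.04},{"dx":0,"dy":0,"dz":0,"rx":0,"ry":0,"rz":0,"hand":0.04},{"dx":0,"dy":0,"dz":0,"rx":0,"ry":0,"rz":0,"hand":0.04}]' 60
python3 - <<'E'
from h import *
im,T=grab('side');im2,_=grab('scene')
a=cv2.resize(cv2.cvtColor(im['frame'],cv2.COLOR_RGB2BGR)[135:205,230:310],None,fx=5,fy=5,interpolation=3)
b=cv2.resize(cv2.cvtColor(im2['frame'],cv2.COLOR_RGB2BGR)[185:255,360:440],None,fx=5,fy=5,interpolation=3)
cv2.imwrite('pics/z6.png',np.hstack([b,a]))
E
```

```text
clock: 14.12
position: [0.4689, 0.25, 0.0237]
ee_rot: [0.0, 0.864, 0.504, 0.001]
contact_force: [-3.0, -1.4, 22.6]
width: 0.0506
gripper_force: 64.2
```

View pics/z6.png

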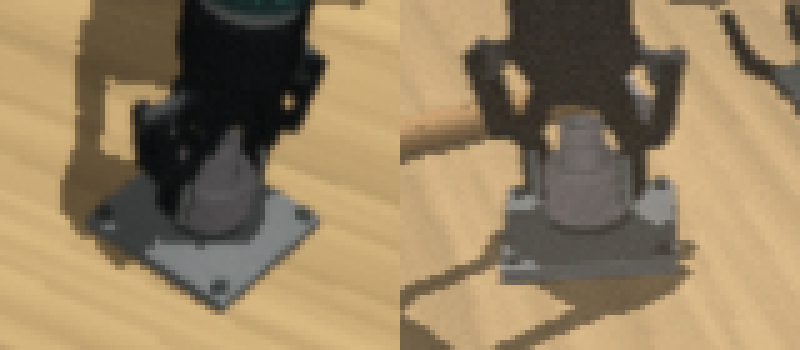

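The collar is down against the plate, hard stop confirmed: 1 mm more of command added 7 N with no travel. The gripper still holds it at about 64 N, so I hand in.

```bash
python3 -c "
from rig import manip
print(manip.sign_off())"
```

```text
the job is handed in; nothing more can be done
None
```

The worn die is in the scrap box, and I handed in at about 14 s with the gripper still holding the collar on its hard stop, keyway over the pin; no verdict was returned.

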